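# Close the crate of trimmed mouldings

## Robot

A 6-joint arm with a two-finger parallel gripper is mounted at the origin on the work surface. World frame = base frame: x ahead of the robot, y to its left, z up, the work surface at z = 0. Lengths are in m, angles in rad, forces in N, time in s.
With the tool pointing down it reaches from about 0.35 to 0.95 m from the base axis. Payload 17.4 kg.
Tool frame: the origin (TCP) lies midway between the tips of the shut fingers; the grasp point (between the pads) lies 19 mm behind it (ctrl.hold_point_z is the distance from the TCP to the grasp point, in m); z points along the fingers, y is the line along which they close (so a half turn about z gives the same grasp; the last joint's range is limited). The gripper opens to 93 mm and grips with 3 to 60 N. Pads are 15 mm wide; open, the fingers measure 128 mm over their backs; the gripper's body (75 mm by 188 mm) begins 65 mm behind the grasp point.
Start: joints at [-1.146, 0.116, 1.442, -0, 1.584, -0.038], TCP at [0.301, -0.604, 0.219] pointing down, gripper open.
Joint ranges: [-2.83, 2.83], [-0.83, 2.19], [0.07, 2.5], [-1.14, 4.28], [0.01, 3], [-2.97, 2.97]. Speed limits (rad/s): [1.89, 1.89, 2.22, 3.14, 3.14, 3.14].

## Interface

Orientations are given as a rotation vector (axis times angle).
In Python, from rig import ctrl gives the robot as it stands.
- The arm moves only by the shell command python3 -m inch 'ROWS' [FORCE]. ROWS is JSON, a list of rows, each a list of 7 numbers: the turn, a rotation vector about the tool's x, y, z in units of pi rad (1.0 is pi rad), then the shift along the tool's x, y, z in units of 0.2 m (1.0 is 0.2 m), then the closure, from 0 (fully open) to 1 (shut). In form: [[wx, wy, wz, tx, ty, tz, grip], ...]. A call has 1 to 5 rows; each row is the pose to reach, as a shift and turn from the pose commanded when the call began, along the tool's axes at that moment, turning the shorter way round; what a row does not reach only later rows make up. A row lasts 1/12 s, in which the tool goes at most 41.7 mm and 7.16 degrees, less where a joint would pass 70% of its speed; a pose out of reach is approached as far as the arm can. A call with a number of a shift or a turn outside -1 to 1 is refused whole. A call with a gripper value outside its range is refused whole. The fingers move at their own pace and stop on an object; FORCE is the grip in N (left out, the last holds). Time passes only in rows, so rows that repeat a pose let the fingers close. It gives the time, the measured TCP pose, the force, the opening and the grip force at its end, in the units of the state.
- ctrl.observe(): the state, without advancing time (a new reading comes with each control period).
- ctrl.read_camera(name): name is "scene" or "top" or "wrist"; returns (picture, depth): 480x640x3 uint8, red, green, blue; 480x640 float32, m along the optical axis (not along the pixel's ray), 0 where there is no reading.
- ctrl.get_calibration(name): a dict with "vertical_fov" (degrees; the focal length in pixels is half the picture's height over the tangent of half this angle, whatever the lens; pixels are square), "cx", "cy" (the principal point, pixels), "world_to_cam" (4x4, takes a point from world to camera coordinates); the wrist camera has in their place "T_tool_cam" (4x4, takes a point from camera to tool coordinates, whose origin is the TCP and whose axes are the flange's). Camera axes: x right, y down, z forward; pixel columns grow to the right and rows downward; lengths in m; the calibration is good to about 2 mm. The wrist camera is an equidistant fisheye: a pixel r from the principal point sees the ray r / f radians off the axis. A picture is of the moment at which its call begins: read the wrist's pose just before it. get_calibration takes no time and is no camera call.
- ctrl.sign_off(): hands the job in; it is judged then, once.
The state is a dict: "clock": time; "qpos": joint angles; "qvel": joint speeds; "effort": joint torques, N m; "tcp_pos": TCP position; "tool_rot": TCP orientation; "force": force on the tool from outside, world axes, zero at the start; "wrist_torque": the same for the moment, N m; "gripper_width": finger opening in m; "grip_force": force on a finger pad.
Only numpy, scipy, OpenCV 4.12 (cv2) and the standard library are available. Lean on these libraries where they do the work, as an engineer would, in place of code of your own. Each camera call takes 0.05 s, during which the arm holds its last target. There are 200 camera calls.

## Task

Close up the plywood crate of green mouldings: with your fingertips, first fold its upright blue dust flap down flat inside the crate, then swing the plywood lid fully shut over it. Only push, and gently: do not pinch, lift or carry anything, and leave the jar, the trimming knife and the mouldings lying in the crate where they are.

Things in the scene. Friction and masses are not known exactly. Their poses are not given: they have to be found in the camera images.
- crate: Open plywood crate fixed to the bench, 240 (its x) by 200 (its y) by 85 mm high, walls and floor 8 mm. Origin: centre of underside, z up. Lid hinged on top of its +y wall, flap inside its -y wall. A 6 mm divider along x stands at y = +31 mm, top 52 mm above the bench; small pieces up to 45 mm high fill the -y side. Stands left or right of the robot's centre line, turned up to 0.3 rad.
- lid (a joint): Lid angle, rad: 0 shut flat on the rim, 1.57 upright, more leans outward to the crate's +y; stop at 2.0; starts 1.6 to 1.85. Plywood board 240 (crate x) by 200 by 9 mm, about 0.3 kg. The hinge is stiff (0.5 N m friction): the lid stays where it is left and must be pushed all the way, 2 to 6 N near its free edge.
- lid_hinge (a point): Middle of the lid's hinge line, at crate (0, +100, 85) mm, in the plane of the lid's underside; the hinge line runs along the crate's x.
- lid_edge (a point): Middle of the lid's free edge on its outer face (to the crate's +y when open, the top when shut), 200 mm from the hinge line and 9 mm out from the underside. Turns with the lid; its z axis points out of the outer face.
- flap (a joint): Flap angle, rad: 0 folded flat and level in the crate (its stop), 1.57 upright; stop at 1.7; starts 1.4 to 1.6; folds towards the crate's +y. Blue plastic plate, white stripe along the free edge, 212 (crate x) by 110 by 5 mm, 0.12 kg. Stiff hinge (0.12 N m friction): stays where it is left, must be pushed all the way, 1 to 3 N. Upright it blocks the lid.
- flap_hinge (a point): Middle of the flap's hinge line, at crate (0, -88, 56) mm, in the mid plane of the flap; the line runs along the crate's x. Folded down, the flap's top face is 58.5 mm above the bench, 26 mm under the crate's rim.
- flap_edge (a point): Middle of the flap's free edge on its outer face (to the crate's -y when upright, the top when folded), 110 mm from the hinge line. Turns with the flap; its z axis points out of the outer face.
- bar0: Loose olive green moulding, 100 by 14 by 12 mm with two studs (22 mm high with them), lying on the crate's floor in the narrow bay by the lid's hinge. Origin: centre of its underside. Leave it.
- bar1: A second such moulding beside it, nearer the crate's +y wall. Leave it.
- tray: Low grey tray 260 by 130 by 50 mm heaped with untrimmed mouldings (to about 55 mm), fixed to the bench on the other side of the robot's centre line from the crate. Origin: centre of its underside. Not part of the job.
- jar: Loose amber jar with white cap, 56 mm wide, 100 mm high, standing on the bench beyond the crate. Origin: centre of its underside. Leave it.
- knife: Loose trimming knife with a round metal handle, 12 mm thick, 145 mm long, lying on the bench beyond the work. Origin: on the bench below its middle, x towards the blade. Leave it.
Not all that is in view belongs to the job. Several things look just like the jar: the one meant starts farthest to the robot's left.

How it is judged:
By the outcome, as a careful person would: the job done as asked, in the order asked, and still so for the second after the job is handed in, with the robot touching nothing.
It also fails if it takes over 67 s, if anything falls off the work surface, if the arm or the gripper's body presses on something with over 40 N, if the wrist force passes 120 N, or if a joint passes its speed limit or range.

## Working session

There is one attempt and no reset: what is moved stays moved. The work goes in short steps, Python scripts to look and compute and a shell command to move; the robot and the scene stay as the last step left them, time stands still between calls to the robot, and variables do not carry over. Pictures are saved under pics/ and viewed, at most 10 in all, crops included, and the job is handed in when it is done.

```bash
mkdir -p pics
python3 - <<'E'
from rig import ctrl
import cv2,numpy as np
for n in("scene","top"):
    p,d=ctrl.read_camera(n); cv2.imwrite(f"pics/{n}0.png",p[:,:,::-1]); np.save(f"pics/{n}0.npy",d)
    c=ctrl.get_calibration(n); print(n,c)
print(ctrl.get_calibration("wrist")); print(ctrl.observe())
E
```

```text
scene {'vertical_fov': 45.56471966972158, 'cx': 314.13238045070284, 'cy': 244.64110716146644, 'world_to_cam': array([[-0.53105581,  0.84724151, -0.01270982,  0.38713824],
       [ 0.72038361,  0.44354158, -0.53321507, -0.42361823],
       [-0.44612461, -0.29232291, -0.84588424,  1.43358795],
       [ 0.        ,  0.        ,  0.        ,  1.        ]])}
top {'vertical_fov': 54.21341199814819, 'cx': 315.8551099903125, 'cy': 238.15649981347386, 'world_to_cam': array([[-0.06934774, -0.99758153,  0.00468828,  0.01814618],
       [-0.97603754,  0.06687693, -0.2070705 ,  0.66229283],
       [ 0.20625617, -0.01893581, -0.97831479,  0.88501818],
       [ 0.        ,  0.        ,  0.        ,  1.        ]])}
{'vertical_fov': 65.70646984690485, 'cx': 321.6767364200843, 'cy': 242.46398507637116, 'T_tool_cam': array([[-5.64589608e-04, -9.56460886e-01, -2.91859990e-01,
         8.20475628e-02],
       [ 9.99999678e-01, -7.06503865e-04,  3.80846607e-04,
        -1.71067637e-03],
       [-5.70465095e-04, -2.91859681e-01,  9.56460977e-01,
        -1.66193967e-01],
       [ 0.00000000e+00,  0.00000000e+00,  0.00000000e+00,
         1.00000000e+00]])}
{'clock': 0.1, 'qpos': array([-1.14578949e+00,  1.16419038e-01,  1.44218017e+00, -1.54405582e-05,
        1.58401164e+00, -3.77895100e-02]), 'qvel': array([ 0.0007703 , -0.00063312, -0.00204492, -0.00216182,  0.00027976,
        0.00089609]), 'effort': array([ 2.80184344e-03, -7.22891808e+01, -6.23866653e+01,  7.82774761e-02,
        2.27613060e-02, -9.68867516e-05]), 'tcp_pos': array([ 0.30127405, -0.60383176,  0.21800317]), 'tool_rot': array([-3.05688922e+00, -7.20259866e-01,  3.31416334e-04]), 'force': array([ 0.31296549,  0.01723763, -1.30393627]), 'wrist_torque': array([0.02013518, 0.00962119, 0.00541256]), 'grip_force': 0.0, 'gripper_width': 0.09295497850388024}
```

View pics/scene0.png

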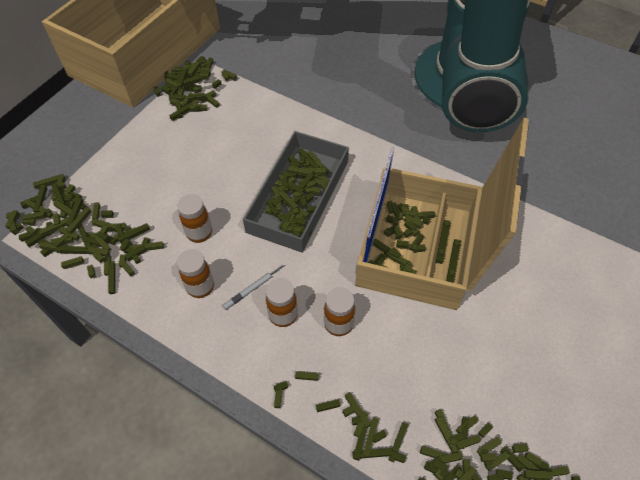

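View pics/top0.png

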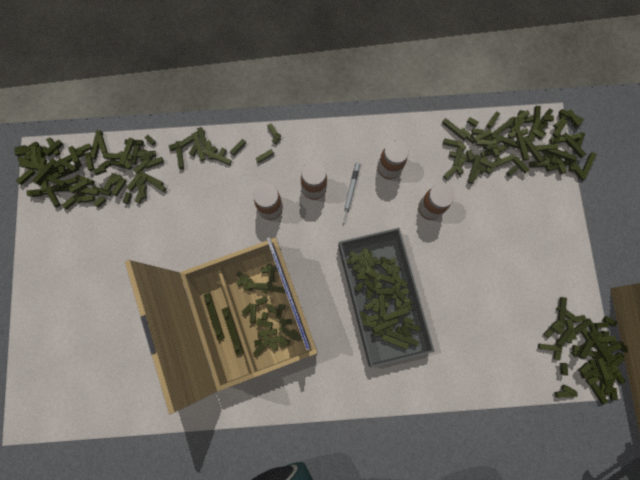

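The crate stands to the left: in the top view its hinge side runs (183,273)–(219,388) and its flap side (274,240)–(315,352). The lid leans out with its free edge at about (128,262)–(170,411). I'll enlarge that area.

Run:
```python
import cv2
p=cv2.imread("pics/top0.png")[225:425,110:340]
cv2.imwrite("pics/crop.png",cv2.resize(p,None,fx=3,fy=3,interpolation=cv2.INTER_CUBIC))
```

```text
(no output)
```

View pics/crop.png

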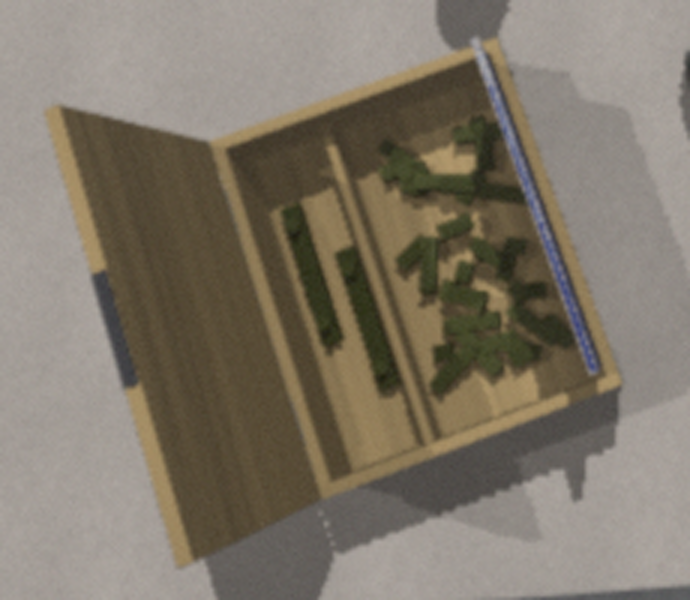

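In the crop, the rim corners are (213,147), (325,495), (500,40) and (620,383). The flap edge runs (478,42)–(595,372), and the lid's free edge on the underside runs (62,108)–(192,558).

```bash
cat > h.py <<'E'
from rig import ctrl
import numpy as np
from scipy.spatial.transform import Rotation as R
def ray(n,u,v):
    c=ctrl.get_calibration(n); f=240/np.tan(np.radians(c["vertical_fov"]/2)); W=c["world_to_cam"]
    d=W[:3,:3].T@np.array([(u-c["cx"])/f,(v-c["cy"])/f,1]); return -W[:3,:3].T@W[:3,3],d
def onz(n,u,v,z):
    o,d=ray(n,u,v); return o+d*(z-o[2])/d[2]
E
python3 - <<'E'
from h import *
from scipy.optimize import least_squares
cr=lambda q:(q[0]/3+110,q[1]/3+225)
px=[cr(q) for q in((213,147),(325,495),(500,40),(620,383))]
P=[onz("top",*q,.085)[:2] for q in px]; print(np.round(P,4))
for a,b in((0,1),(2,3),(0,2),(1,3)): print(np.linalg.norm(P[a]-P[b]))
# crate x axis direction unknown sign: +y is toward lid (world +y) => crate x ~ world +x
L=np.array([[.12,.1],[-.12,.1],[.12,-.1],[-.12,-.1]])
def f(v):
    c,s=np.cos(v[2]),np.sin(v[2]); return ((L@np.array([[c,s],[-s,c]])+v[:2])-P).ravel()
r=least_squares(f,[.5,.2,0]); x,y,t=r.x; print(r.x,r.fun.reshape(4,2))
Rz=np.array([[np.cos(t),-np.sin(t),0],[np.sin(t),np.cos(t),0],[0,0,1]])
for nm,pts,h,l in(("lid",[(62,108),(192,558)],(.1,.085),.2),("flap",[(478,42),(595,372)],(-.088,.056),.11)):
    for q in pts:
        o,d=ray("top",*cr(q)); o=Rz.T@(o-[x,y,0]); d=Rz.T@d
        for X in((.12 if nm=="lid" else .106),-(.12 if nm=="lid" else .106)):
            k=(X-o[0])/d[0]; p=o+k*d
        # angle via best distance to circle
        th=np.linspace(1.2,2.0,801); s=1 if nm=="x" else 1
        cy=h[0]+(-1 if nm=="lid" else 1)*l*np.cos(th); cz=h[1]+l*np.sin(th)
        k=(cz-o[2])/d[2]; yy=o[1]+k*d[1]; i=np.argmin(abs(yy-cy)); print(nm,th[i],(o+k[i]*d),yy[i]-cy[i])
# depth check
d=np.load("pics/top0.npy"); W=np.linalg.inv(ctrl.get_calibration("top")["world_to_cam"])
for (u,v) in [(250,248),(300,356),(205,340)]:
    o,dd=ray("top",u,v); print(u,v,o+dd*d[v,u])
E
```

```text
[[ 0.6049  0.2424]
 [ 0.3814  0.175 ]
 [ 0.6637  0.051 ]
 [ 0.4364 -0.0133]]
0.2334108709792495
0.23620037540419309
0.20016634204303815
0.19611876063198103
[0.52159608 0.1137711  0.28706251] [[ 0.00346284  0.00127719]
 [-0.0032498   0.000729  ]
 [ 0.00134588  0.00081349]
 [-0.00155892 -0.00281968]]
lid 1.6869999999999998 [0.1184052  0.12310077 0.28365119] -8.769306180839154e-05
lid 1.693 [-0.11632439  0.12430755  0.28350848] -7.239850059860553e-05
flap 1.567 [ 0.1036465  -0.08761526  0.16599921] -3.2856082694404654e-05
flap 1.559 [-0.10431985 -0.08672371  0.16599235] -2.127317471606327e-05
250 248 [0.647293   0.104781   0.08672218]
300 356 [0.43250047 0.01866889 0.08670061]
205 340 [0.47467464 0.19787081 0.08536561]
```

```bash
cat >> h.py <<'E'
from scipy.spatial.transform import Slerp
C=np.array([.5216,.1138,0]); YAW=.287; RC=R.from_euler("z",YAW)
def pose(y,z,tilt,x=0):
    # tool x=+y crate (tilted up), tool y=+x crate; tilt>0 leans the body towards crate -y
    s,c=np.sin(tilt),np.cos(tilt)
    M=np.array([[0,1,0],[c,0,s],[s,0,-c]])
    return C+RC.apply([x,y,z]),RC*R.from_matrix(M)
def now():
    o=ctrl.observe(); return o["tcp_pos"],R.from_rotvec(o["tool_rot"])
def where():
    o=ctrl.observe(); p=RC.inv().apply(o["tcp_pos"]-C); print("crate xyz",p.round(4),"F crate",RC.inv().apply(o["force"]).round(2),"t",o["clock"],"grip",o["gripper_width"])
def rel(a,b):
    return np.round(np.r_[(a[1].inv()*b[1]).as_rotvec()/np.pi,a[1].inv().apply(b[0]-a[0])/.2],3)
def plan(wps,start=None):
    a=start or now()
    for b,n in wps:
        S=Slerp([0,1],R.concatenate([a[1],b[1]])); prev=a
        for i in range(1,n+1):
            q=(a[0]+(b[0]-a[0])*i/n,S(i/n)); print(list(rel(prev,q))); prev=q
        a=b; print("--")
E
python3 -c "
from h import *
plan([(pose(-.16,.24,.4),4)])"
```

```text
[np.float64(0.022), np.float64(0.026), np.float64(-0.109), np.float64(0.612), np.float64(-0.483), np.float64(-0.027)]
[np.float64(0.022), np.float64(0.026), np.float64(-0.109), np.float64(0.738), np.float64(-0.247), np.float64(0.055)]
[np.float64(0.022), np.float64(0.026), np.float64(-0.109), np.float64(0.769), np.float64(0.021), np.float64(0.126)]
[np.float64(0.022), np.float64(0.026), np.float64(-0.109), np.float64(0.703), np.float64(0.288), np.float64(0.177)]
--
```

```bash
python3 -m inch '[[0.022,0.026,-0.109,0.612,-0.483,-0.027,1],[0.022,0.026,-0.109,0.612,-0.483,-0.027,1],[0.022,0.026,-0.109,0.612,-0.483,-0.027,1],[0.022,0.026,-0.109,0.612,-0.483,-0.027,1],[0.022,0.026,-0.109,0.612,-0.483,-0.027,1]]'
python3 -m inch '[[0.022,0.026,-0.109,0.738,-0.247,0.055,1],[0.022,0.026,-0.109,0.738,-0.247,0.055,1],[0.022,0.026,-0.109,0.738,-0.247,0.055,1],[0.022,0.026,-0.109,0.738,-0.247,0.055,1],[0.022,0.026,-0.109,0.738,-0.247,0.055,1]]'
python3 -m inch '[[0.022,0.026,-0.109,0.769,0.021,0.126,1],[0.022,0.026,-0.109,0.769,0.021,0.126,1],[0.022,0.026,-0.109,0.769,0.021,0.126,1],[0.022,0.026,-0.109,0.769,0.021,0.126,1],[0.022,0.026,-0.109,0.769,0.021,0.126,1]]'
python3 -m inch '[[0.022,0.026,-0.109,0.703,0.288,0.177,1],[0.022,0.026,-0.109,0.703,0.288,0.177,1],[0.022,0.026,-0.109,0.703,0.288,0.177,1],[0.022,0.026,-0.109,0.703,0.288,0.177,1],[0.022,0.026,-0.109,0.703,0.288,0.177,1]]'
python3 - <<'E'
from h import *
import cv2
where()
p,d=ctrl.read_camera("scene"); cv2.imwrite("pics/s1.png",p[:,:,::-1])
def fl(th,r,m,tilt=.4): return pose(-.088+r*np.cos(th)-m*np.sin(th),.056+r*np.sin(th)+m*np.cos(th),tilt)
plan([(pose(-.13,.138,.4),1)]+[(fl(t,.082,m),1) for t,m in((1.5,.010),(1.2,.01),(.9,.01),(.6,.008),(.3,.007),(.12,.006),(0,.0055),(-.03,.0055))])
E
```

```text
clock: 0.52
tcp_pos: [0.3696, -0.4593, 0.2244]
tool_rot: [-2.808, -1.202, -0.098]
force: [0.3, -0.3, 0.1]
gripper_width: 0.0645
grip_force: 0.0
clock: 0.93
tcp_pos: [0.4361, -0.3185, 0.2295]
tool_rot: [-2.487, -1.618, -0.187]
force: [-0.3, -0.8, -0.1]
gripper_width: 0.0311
grip_force: 0.0
clock: 1.35
tcp_pos: [0.5027, -0.1779, 0.2342]
tool_rot: [-2.107, -1.966, -0.266]
force: [-0.5, -0.5, 0.1]
gripper_width: 0.0009
grip_force: 0.0
clock: 1.77
tcp_pos: [0.5698, -0.0373, 0.2386]
tool_rot: [-1.682, -2.243, -0.334]
force: [0.1, -0.2, -0.4]
gripper_width: 0.0004
grip_force: 0.0
crate xyz [ 0.0034 -0.1585  0.2386] F crate [ 0.02 -0.24 -0.41] t 1.7667 grip 0.0003592549288628684
[np.float64(-0.001), np.float64(0.002), np.float64(-0.001), np.float64(-0.054), np.float64(-0.009), np.float64(0.522)]
--
[np.float64(0.0), np.float64(0.0), np.float64(0.0), np.float64(0.175), np.float64(0.0), np.float64(0.071)]
--
[np.float64(0.0), np.float64(0.0), np.float64(0.0), np.float64(0.108), np.float64(-0.0), np.float64(0.059)]
--
[np.float64(0.0), np.float64(0.0), np.float64(0.0), np.float64(0.086), np.float64(0.0), np.float64(0.089)]
--
[np.float64(0.0), np.float64(0.0), np.float64(0.0), np.float64(0.058), np.float64(-0.0), np.float64(0.12)]
--
[np.float64(0.0), np.float64(0.0), np.float64(0.0), np.float64(0.018), np.float64(-0.0), np.float64(0.127)]
--
[np.float64(0.0), np.float64(0.0), np.float64(0.0), np.float64(-0.009), np.float64(0.0), np.float64(0.078)]
--
[np.float64(0.0), np.float64(0.0), np.float64(0.0), np.float64(-0.014), np.float64(0.0), np.float64(0.05)]
--
[np.float64(0.0), np.float64(0.0), np.float64(0.0), np.float64(-0.004), np.float64(-0.0), np.float64(0.012)]
--
```

View pics/s1.png

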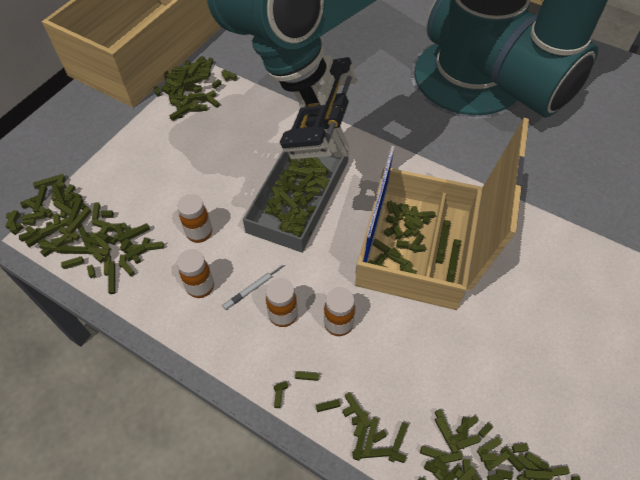

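The gripper (310,150) is above and beside the flap, and the scene is undisturbed. Next I descend and start folding.

```bash
python3 -m inch '[[0,0.002,0,-0.054,-0.009,0.2,1],[0,0.002,0,-0.054,-0.009,0.4,1],[0,0.002,0,-0.054,-0.009,0.522,1],[0,0.002,0,-0.054,-0.009,0.522,1],[0,0.002,0,-0.054,-0.009,0.522,1]]'
python3 -m inch '[[0,0,0,0.06,0,0.02,1],[0,0,0,0.12,0,0.045,1],[0,0,0,0.175,0,0.071,1],[0,0,0,0.175,0,0.071,1]]'
python3 -m inch '[[0,0,0,0.05,0,0.025,1],[0,0,0,0.108,0,0.059,1],[0,0,0,0.15,0,0.1,1],[0,0,0,0.194,0,0.148,1],[0,0,0,0.194,0,0.148,1]]'
python3 - <<'E'
from h import *
import cv2
where()
p,d=ctrl.read_camera("top"); cv2.imwrite("pics/t2.png",p[:,:,::-1])
E
```

```text
clock: 2.23
tcp_pos: [0.5574, -0.013, 0.1386]
tool_rot: [-1.684, -2.236, -0.338]
force: [-0.0, 0.0, 1.1]
gripper_width: 0.0006
grip_force: 0.0
clock: 2.57
tcp_pos: [0.5471, 0.0261, 0.1406]
tool_rot: [-1.682, -2.24, -0.34]
force: [0.7, -1.1, -1.1]
gripper_width: 0.0003
grip_force: 0.0
clock: 2.98
tcp_pos: [0.533, 0.0718, 0.1258]
tool_rot: [-1.68, -2.237, -0.337]
force: [-0.1, -0.1, -0.8]
gripper_width: 0.0004
grip_force: 0.0
crate xyz [-0.001  -0.0435  0.1258] F crate [-0.17 -0.09 -0.81] t 2.9833 grip 0.00043522723321692185
```

View pics/t2.png

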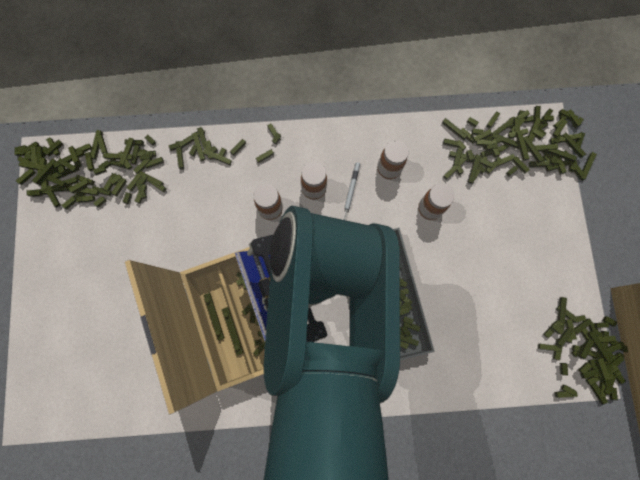

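The flap is turning: its blue edge is at (240,260)–(265,330) and leans over the crate. I continue to flat.

```bash
python3 -m inch '[[0,0,0,0.03,0,0.06,1],[0,0,0,0.058,0,0.12,1],[0,0,0,0.068,0,0.18,1],[0,0,0,0.076,0,0.247,1],[0,0,0,0.076,0,0.247,1]]'
python3 -m inch '[[0,0,0,-0.005,0,0.04,1],[0,0,0,-0.009,0,0.078,1],[0,0,0,-0.016,0,0.1,1],[0,0,0,-0.022,0,0.122,1],[0,0,0,-0.022,0,0.122,1]]'
python3 -c "
from h import *
where()"
```

```text
clock: 3.45
tcp_pos: [0.5232, 0.1027, 0.0845]
tool_rot: [-1.681, -2.235, -0.335]
force: [-0.3, 0.4, -0.2]
gripper_width: 0.0
grip_force: 0.0
clock: 3.87
tcp_pos: [0.523, 0.1068, 0.0624]
tool_rot: [-1.683, -2.237, -0.338]
force: [-0.4, -0.4, -0.3]
gripper_width: 0.0003
grip_force: 0.0
crate xyz [-0.0007 -0.0071  0.0624] F crate [-0.55 -0.29 -0.27] t 3.8667 grip 0.00034910702068369356
```

```bash
python3 -m inch '[[0,0,0,-0.002,0,0.005,1],[0,0,0,-0.004,0,0.009,1],[0,0,0,-0.004,0,0.009,1]]'
python3 -m inch '[[0,0,0,-0.002,0,0.005,1],[0,0,0,-0.002,0,0.005,1]]'
python3 -m inch '[[0,0,0,-0.002,0,0.005,1],[0,0,0,-0.002,0,0.005,1]]'
python3 -c "
from h import *
where()"
```

```text
clock: 4.12
tcp_pos: [0.5234, 0.1068, 0.0619]
tool_rot: [-1.683, -2.238, -0.339]
force: [-0.7, 0.3, 3.4]
gripper_width: 0.0004
grip_force: 1.6
clock: 4.28
tcp_pos: [0.5235, 0.1068, 0.0614]
tool_rot: [-1.683, -2.238, -0.34]
force: [-4.2, -1.4, 10.7]
gripper_width: 0.0005
grip_force: 5.4
clock: 4.45
tcp_pos: [0.5236, 0.1069, 0.0611]
tool_rot: [-1.682, -2.238, -0.34]
force: [-7.5, -2.9, 19.1]
gripper_width: 0.0008
grip_force: 9.6
crate xyz [-0.0001 -0.0072  0.0611] F crate [-8.04 -0.62 19.07] t 4.45 grip 0.0007876141568997433
```

```bash
python3 -m inch '[[0,0,0,0,0,-0.2,1],[0,0,0,0,0,-0.4,1],[0,0,0,0,0,-0.6,1],[0,0,0,0,0,-0.8,1],[0,0,0,0,0,-1,1]]'
python3 -m inch '[[0,0,0,0,0,-0.2,1],[0,0,0,0,0,-0.4,1],[0,0,0,0,0,-0.5,1],[0,0,0,0,0,-0.5,1]]'
python3 -c "
from h import *
import cv2
where()
p,d=ctrl.read_camera('wrist'); cv2.imwrite('pics/w3.png',p[:,:,::-1])
def ld(th,r,m,tilt=-.25): return pose(.1-r*np.cos(th)+m*np.sin(th),.085+r*np.sin(th)+m*np.cos(th),tilt)
plan([(pose(-.0,.37,.1),1),(pose(.20,.37,-.25),1),(pose(.19,.245,-.25),1)]+[(ld(t,.165,m),1) for t,m in((1.7,.02),(1.5,.017),(1.25,.017),(1.,.016),(.75,.015),(.5,.014),(.25,.0125),(.1,.012),(0,.011))])" | sed 's/np.float64//g'
```

```text
clock: 4.87
tcp_pos: [0.5453, 0.0313, 0.2454]
tool_rot: [-1.683, -2.238, -0.339]
force: [0.5, -0.1, 0.1]
gripper_width: 0.0007
grip_force: 0.0
clock: 5.2
tcp_pos: [0.5576, -0.0069, 0.3401]
tool_rot: [-1.686, -2.241, -0.343]
force: [-0.4, -0.1, -0.3]
gripper_width: 0.0006
grip_force: 0.0
crate xyz [ 3.000e-04 -1.259e-01  3.401e-01] F crate [-0.44  0.01 -0.26] t 5.2 grip 0.0006412471885056825
[(0.0), (-0.095), (-0.002), (0.64), (-0.005), (0.093)]
--
[(0.0), (-0.111), (-0.0), (0.995), (0.0), (0.1)]
--
[(0.0), (0.0), (0.0), (0.106), (-0.0), (0.618)]
--
[(0.0), (0.0), (0.0), (-0.238), (0.0), (0.055)]
--
[(0.0), (0.0), (0.0), (-0.179), (-0.0), (0.021)]
--
[(0.0), (0.0), (0.0), (-0.195), (0.0), (0.07)]
--
[(0.0), (0.0), (0.0), (-0.175), (-0.0), (0.119)]
--
[(0.0), (0.0), (0.0), (-0.139), (0.0), (0.16)]
--
[(0.0), (0.0), (0.0), (-0.094), (-0.0), (0.189)]
--
[(0.0), (0.0), (0.0), (-0.043), (-0.0), (0.209)]
--
[(0.0), (0.0), (0.0), (0.0), (0.0), (0.126)]
--
[(0.0), (0.0), (0.0), (0.012), (0.0), (0.087)]
--
```

View pics/w3.png

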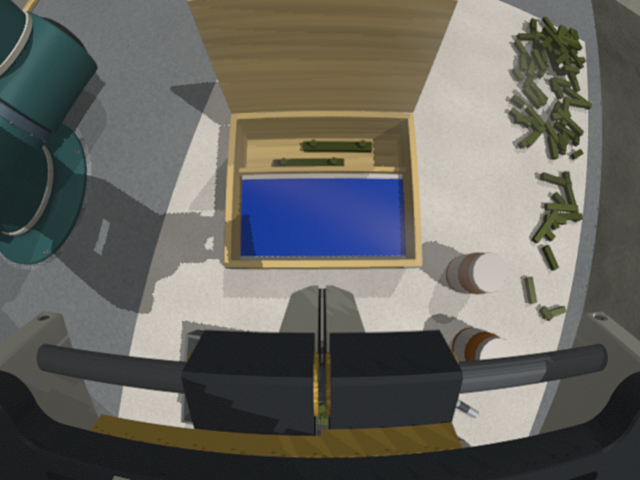

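The flap lies flat and level (blue, 240–403 × 177–258), and both bars are still in their bay. Next I go over the lid's edge and down on its outer side.

```bash
python3 -m inch '[[0,-0.03,0,0.15,0,-0.05,1],[0,-0.06,0,0.3,0,0.02,1],[0,-0.095,0,0.5,0,0.06,1],[0,-0.095,0,0.64,-0.005,0.093,1],[0,-0.095,0,0.64,-0.005,0.093,1]]'
python3 -m inch '[[0,-0.111,0,0.995,0,0.1,1],[0,-0.111,0,0.995,0,0.1,1],[0,-0.111,0,0.995,0,0.1,1],[0,-0.111,0,0.995,0,0.1,1],[0,-0.111,0,0.995,0,0.1,1]]'
python3 -m inch '[[0,0,0,0.03,0,0.15,1],[0,0,0,0.06,0,0.3,1],[0,0,0,0.106,0,0.45,1],[0,0,0,0.106,0,0.618,1],[0,0,0,0.106,0,0.618,1]]'
python3 -c "
from h import *
import cv2
where()
p,d=ctrl.read_camera('scene'); cv2.imwrite('pics/s4.png',p[:,:,::-1])
print(rel(now(),pose(.19,.245,-.25)))"
```

```text
clock: 5.67
tcp_pos: [0.5188, 0.1198, 0.3692]
tool_rot: [-1.83, -2.45, -0.092]
force: [-0.7, -0.6, 0.6]
gripper_width: 0.0005
grip_force: 0.0
clock: 6.08
tcp_pos: [0.4702, 0.2868, 0.3666]
tool_rot: [1.76, 2.348, -0.227]
force: [1.5, -0.4, -0.5]
gripper_width: 0.0006
grip_force: 0.0
clock: 6.5
tcp_pos: [0.4723, 0.2737, 0.2357]
tool_rot: [1.764, 2.353, -0.235]
force: [-0.2, -0.9, -1.6]
gripper_width: 0.0003
grip_force: 0.0
crate xyz [-0.002   0.1673  0.2357] F crate [-0.47 -0.78 -1.63] t 6.5 grip 0.00026076334962812166
[-0.003 -0.001 -0.001  0.102  0.005 -0.052]
```

View pics/s4.png

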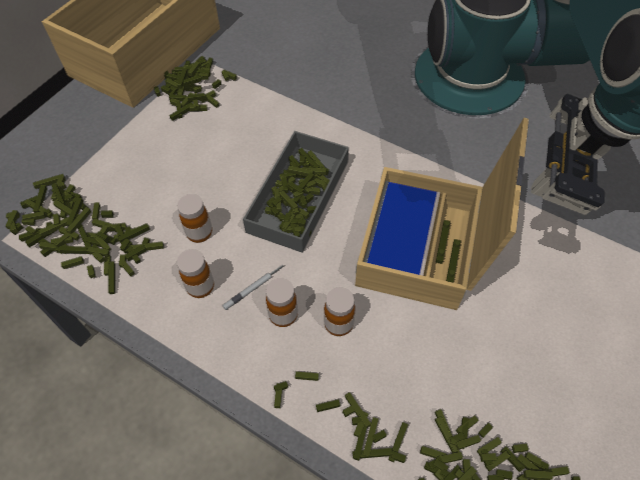

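The fingers stand behind the lid at (570,180), and the flap is flat.

```bash
python3 -c "
from h import *
def ld(th,r,m,tilt=-.25): return pose(.1-r*np.cos(th)+m*np.sin(th),.085+r*np.sin(th)+m*np.cos(th),tilt)
plan([(ld(t,.165,m),1) for t,m in((1.6,.017),(1.5,.017),(1.25,.017),(1.,.016))])" | sed 's/np.float64//g'
```

```text
[(-0.003), (-0.001), (-0.001), (-0.234), (0.007), (0.01)]
--
[(0.0), (0.0), (0.0), (-0.082), (-0.0), (0.014)]
--
[(0.0), (0.0), (0.0), (-0.195), (0.0), (0.07)]
--
[(0.0), (0.0), (0.0), (-0.175), (-0.0), (0.119)]
--
```

```bash
python3 -m inch '[[-0.003,-0.001,-0.001,-0.08,0.007,0.005,1],[-0.003,-0.001,-0.001,-0.16,0.007,0.01,1],[-0.003,-0.001,-0.001,-0.234,0.007,0.01,1],[-0.003,-0.001,-0.001,-0.234,0.007,0.01,1]]'
python3 -m inch '[[0,0,0,-0.04,0,0.007,1],[0,0,0,-0.082,0,0.014,1],[0,0,0,-0.15,0,0.035,1],[0,0,0,-0.21,0,0.06,1],[0,0,0,-0.277,0,0.084,1]]'
python3 -m inch '[[0,0,0,-0.05,0,0.03,1],[0,0,0,-0.09,0,0.058,1],[0,0,0,-0.135,0,0.09,1],[0,0,0,-0.175,0,0.119,1],[0,0,0,-0.175,0,0.119,1]]'
python3 -c "
from h import *
import cv2
where()
p,d=ctrl.read_camera('scene'); cv2.imwrite('pics/s5.png',p[:,:,::-1])"
```

```text
clock: 6.88
tcp_pos: [0.4891, 0.2304, 0.2558]
tool_rot: [1.757, 2.345, -0.21]
force: [-0.5, -0.4, 0.3]
gripper_width: 0.0005
grip_force: 0.0
clock: 7.3
tcp_pos: [0.5049, 0.1756, 0.2504]
tool_rot: [1.755, 2.348, -0.213]
force: [-1.2, 3.2, -1.6]
gripper_width: 0.0004
grip_force: 1.3
clock: 7.72
tcp_pos: [0.5161, 0.1364, 0.2348]
tool_rot: [1.757, 2.346, -0.216]
force: [-0.1, -0.2, 0.6]
gripper_width: 0.0004
grip_force: 0.0
crate xyz [0.0011 0.0232 0.2348] F crate [-0.14 -0.15  0.55] t 7.7167 grip 0.0004470264714296284
```

View pics/s5.png

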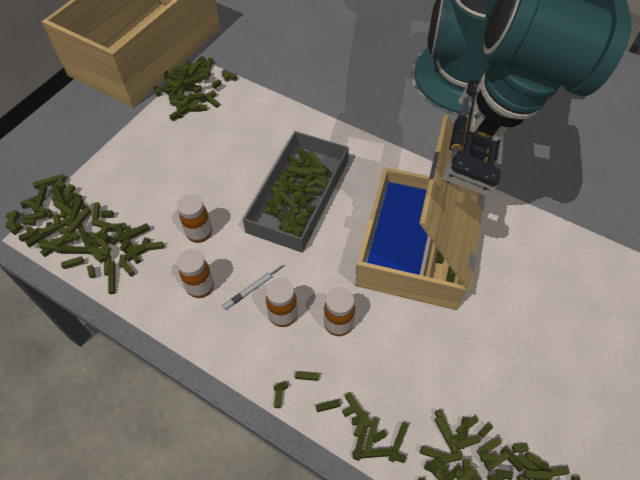

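The lid's free edge is now over the crate (435,160) and follows the fingers. I carry on along the arc.

```bash
python3 -m inch '[[0,0,0,-0.05,0,0.053,1],[0,0,0,-0.095,0,0.106,1],[0,0,0,-0.139,0,0.16,1],[0,0,0,-0.172,0,0.222,1],[0,0,0,-0.203,0,0.285,1]]'
python3 -m inch '[[0,0,0,-0.03,0,0.064,1],[0,0,0,-0.047,0,0.13,1],[0,0,0,-0.06,0,0.2,1],[0,0,0,-0.073,0,0.273,1],[0,0,0,-0.073,0,0.273,1]]'
python3 -m inch '[[0,0,0,0,0,0.04,1],[0,0,0,0,0,0.08,1],[0,0,0,0,0,0.12,1],[0,0,0,0,0,0.12,1]]'
python3 -c "
from h import *
where()
plan([(pose(-.065,.0965,-.25),1)])"
```

```text
clock: 8.18
tcp_pos: [0.5316, 0.0855, 0.1896]
tool_rot: [1.756, 2.347, -0.214]
force: [-0.4, 0.7, 2.2]
gripper_width: 0.0005
grip_force: 0.8
clock: 8.6
tcp_pos: [0.5385, 0.0593, 0.1378]
tool_rot: [1.757, 2.349, -0.218]
force: [0.9, 0.1, -0.0]
gripper_width: 0.0006
grip_force: 0.0
clock: 8.93
tcp_pos: [0.5408, 0.0546, 0.1164]
tool_rot: [1.756, 2.348, -0.215]
force: [0.4, 0.7, 0.1]
gripper_width: 0.0006
grip_force: 0.0
crate xyz [ 0.0016 -0.0622  0.1164] F crate [0.6  0.51 0.09] t 8.9333 grip 0.0005833519637023063
[np.float64(0.001), np.float64(-0.0), np.float64(-0.0), np.float64(0.011), np.float64(-0.008), np.float64(0.1)]
--
```

```bash
python3 -m inch '[[0,0,0,0.005,0,0.03,1],[0,0,0,0.01,0,0.06,1],[0,0,0,0.014,0,0.08,1],[0,0,0,0.014,0,0.08,1]]'
python3 -m inch '[[0,0,0,0.003,0,0.01,1],[0,0,0,0.005,0,0.02,1],[0,0,0,0.005,0,0.02,1]]'
python3 -m inch '[[0,0,0,0.001,0,0.005,1],[0,0,0,0.001,0,0.005,1]]'
python3 -c "
from h import *
where()"
```

```text
clock: 9.27
tcp_pos: [0.5413, 0.0536, 0.1009]
tool_rot: [1.756, 2.348, -0.215]
force: [0.4, -0.6, -0.8]
gripper_width: 0.0004
grip_force: 0.0
clock: 9.52
tcp_pos: [0.5416, 0.0536, 0.0976]
tool_rot: [1.756, 2.347, -0.214]
force: [0.2, 0.5, 0.6]
gripper_width: 0.0005
grip_force: 0.1
clock: 9.68
tcp_pos: [0.5417, 0.0535, 0.0968]
tool_rot: [1.756, 2.347, -0.213]
force: [-0.0, -0.3, -0.1]
gripper_width: 0.0011
grip_force: 0.3
crate xyz [ 0.0022 -0.0635  0.0968] F crate [-0.13 -0.28 -0.08] t 9.6833 grip 0.0010502982503849709
```

```bash
python3 -m inch '[[0,0,0,0.002,0,0.008,1],[0,0,0,0.002,0,0.008,1],[0,0,0,0.002,0,0.008,1]]'
python3 -m inch '[[0,0,0,0.001,0,0.005,1],[0,0,0,0.001,0,0.005,1]]'
python3 -m inch '[[0,0,0,0.001,0,0.005,1],[0,0,0,0.001,0,0.005,1]]'
python3 -c "
from h import *
where()"
```

```text
clock: 9.93
tcp_pos: [0.5419, 0.0535, 0.0959]
tool_rot: [1.756, 2.346, -0.213]
force: [-3.6, -0.8, 8.2]
gripper_width: 0.0006
grip_force: 4.0
clock: 10.1
tcp_pos: [0.542, 0.0535, 0.0957]
tool_rot: [1.756, 2.346, -0.213]
force: [-8.5, 0.2, 15.4]
gripper_width: 0.0004
grip_force: 8.0
clock: 10.27
tcp_pos: [0.5421, 0.0535, 0.0954]
tool_rot: [1.756, 2.346, -0.212]
force: [-12.4, 0.6, 24.1]
gripper_width: 0.0005
grip_force: 12.2
crate xyz [ 0.0026 -0.0636  0.0954] F crate [-11.67   4.12  24.1 ] t 10.2667 grip 0.0004914424130490469
```

The force rises against the rim at the expected height, so the lid is seated. I retreat and check.

```bash
python3 -m inch '[[0,0,0,-0.01,0,-0.05,1],[0,0,0,-0.05,0,-0.2,1],[0,0,0,-0.1,0,-0.4,1],[0,0,0,-0.15,0,-0.6,1],[0,0,0,-0.2,0,-0.8,1]]'
python3 -m inch '[[0,0,0,-0.2,0,-0.1,1],[0,0,0,-0.4,0,-0.2,1],[0,0,0,-0.6,0,-0.25,1],[0,0,0,-0.8,0,-0.3,1],[0,0,0,-1,0,-0.3,1]]'
python3 -m inch '[[0,0,0,-0.2,0,0,1],[0,0,0,-0.3,0,0,1],[0,0,0,-0.3,0,0,1],[0,0,0,-0.3,0,0,1],[0,0,0,-0.3,0,0,1]]'
python3 - <<'E'
from h import *
import cv2
where()
p,_=ctrl.read_camera("scene"); cv2.imwrite("pics/s6.png",p[:,:,::-1])
p,d=ctrl.read_camera("top")
W=ctrl.get_calibration("top")
for y in(-.09,-.05,0,.05,.09):
  for x in(-.1,0,.1):
    q=C+RC.apply([x,y,.094]); c=W["world_to_cam"][:3]@np.r_[q,1]; f=240/np.tan(np.radians(W["vertical_fov"]/2))
    u,v=int(round(W["cx"]+f*c[0]/c[2])),int(round(W["cy"]+f*c[1]/c[2])); o,dd=ray("top",u,v)
    print(x,y,round((o+dd*np.median(d[v-2:v+3,u-2:u+3]))[2],4))
E
```

```text
clock: 10.68
tcp_pos: [0.5402, 0.0538, 0.2599]
tool_rot: [1.756, 2.347, -0.213]
force: [0.8, 0.4, 0.3]
gripper_width: 0.0005
grip_force: 0.0
clock: 11.1
tcp_pos: [0.5902, -0.1163, 0.3676]
tool_rot: [1.754, 2.346, -0.211]
force: [0.2, -0.9, 0.3]
gripper_width: 0.0005
grip_force: 0.0
clock: 11.52
tcp_pos: [0.6062, -0.1702, 0.379]
tool_rot: [1.756, 2.348, -0.214]
force: [0.2, 0.5, 0.6]
gripper_width: 0.0003
grip_force: 0.0
crate xyz [ 0.0007 -0.2964  0.379 ] F crate [0.3  0.39 0.59] t 11.5167 grip 0.0003253947993142913
-0.1 -0.09 0.6729
0 -0.09 0.0941
0.1 -0.09 0.0936
-0.1 -0.05 0.0944
0 -0.05 0.0941
0.1 -0.05 0.0944
-0.1 0 0.0939
0 0 0.0943
0.1 0 0.0939
-0.1 0.05 0.095
0 0.05 0.0936
0.1 0.05 0.0932
-0.1 0.09 0.0938
0 0.09 0.0937
0.1 0.09 0.0942
```

View pics/s6.png

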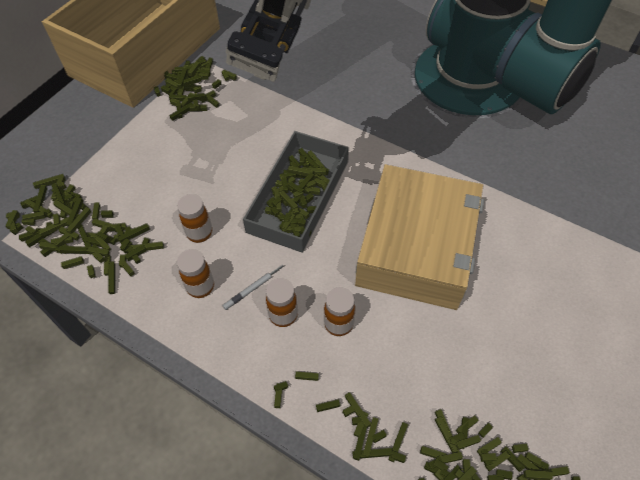

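The lid lies flat at 94 mm all over (357–483 × 165–305), the jars and knife haven't moved, and the arm is clear.

```bash
python3 -c "
from rig import ctrl
print(ctrl.sign_off())"
```

```text
the job is handed in; nothing more can be done
None
```

I folded the flap flat, shut the lid fully over it, left everything else in place, and handed the job in at about 11.6 s with the arm clear.

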